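# Complete the piston row and hold the stick lamp over it

## Robot

A 6-joint arm with a two-finger parallel gripper is mounted at the origin on the work surface. World frame = base frame: x ahead of the robot, y to its left, z up, the work surface at z = 0. Lengths are in m, angles in rad, forces in N, time in s.
With the tool pointing down it reaches from about 0.275 to 0.75 m from the base axis. Payload 10.2 kg.
Tool frame: the origin (TCP) lies midway between the tips of the shut fingers; the grasp point (between the pads) lies 19 mm behind it (env.hold_point_z is the distance from the TCP to the grasp point, in m); x points along the fingers, z is the direction in which the jaws open and shut, and the axes are right-handed (so a half turn about x gives the same grasp; the last joint's range is limited). The gripper opens to 85 mm and grips with 20 to 120 N. Pads are 22 mm wide; open, the fingers measure 114 mm over their backs; the gripper's body (76 mm by 85 mm) begins 54 mm behind the grasp point. The pads swing forward as they close: fully open they stand 13 mm farther back than shut.
Start: joints at [-1.399, 0.313, 1.498, -0, 1.331, -0.223], TCP at [0.202, -0.485, 0.231] pointing down, gripper open.
Joint ranges: [-2.94, 2.94], [-0.97, 2.17], [0.19, 2.56], [-1.23, 4.37], [0.02, 3.11], [-2.88, 2.88]. Speed limits (rad/s): [2.39, 2.39, 3.01, 3.14, 3.14, 3.14].

## Interface

Orientations are given as a unit quaternion [x, y, z, w].
In Python, from bench import env, kinematics, monitor, eyes, job gives the robot as it stands. The module is installed in compiled form; this text tells all that it offers. Calls block until the motion is done:
- env.reach(position, orientation): joint-space move of the TCP to a pose.
- env.movel(position, velocity=0.15, frame=None, guard=None): straight line of the TCP; frame=None keeps the orientation; velocity is the mean speed in m/s. With guard (N) it stops when the force on the tool has changed by that much, and returns True; else False.
- env.set_joints(angles): joint-space move.
- env.release() and env.close_gripper(effort=None): open the fingers fully, or close them until they stop; effort is the grip in N (None keeps the last).
- env.hold(seconds).
- kinematics.ik(position, orientation): joint angles nearest the present ones, or None.
- monitor.sense(): the state.
- eyes.grab_frame(name): name is "side" or "top"; returns a dict with "frame" (480x640x3 uint8, red, green, blue), "mtx" (3x3 intrinsics, pixels), "view" (4x4, takes a point from world to camera coordinates). Camera axes: x right, y down, z forward; pixel columns grow to the right and rows downward; lengths in m; the calibration is good to about 2 mm. A picture is of the moment at which its call begins. There is no depth.
A pose or a line that the arm cannot do raises env.MotionError and nothing moves.
- job.hand_in(): hands the job in, once; it reports no verdict.
The state is a dict: "clock": time; "joints": joint angles; "qvel": joint speeds; "joint_efforts": joint torques, N m; "position": TCP position; "ee_rot": TCP orientation; "contact_force": force on the tool from outside, world axes, zero at the start; "ft_torque": the same for the moment, N m; "finger_gap": opening from 0.0 (shut) to 1.0 (fully open).
Only numpy, scipy, OpenCV 4.12 (cv2) and the standard library are available. Lean on these libraries where they do the work, as an engineer would, in place of code of your own. Each camera call takes 0.05 s, during which the arm holds its last target.

## Task

Stand the two loose pistons upright on the low inspection shelf, one centred on each empty round mark, so that the four make a neat row, and let go of them. Then draw the stick lamp out of its leaning holder, turn it level with its light strip facing straight down, and hold it lengthwise along the row, the middle of the strip over the middle of the row, about a hand's breadth (80 to 100 mm) above the piston crowns. Finish while still holding the lamp there; do not tip any piston over and leave everything else where it is.

Things in the scene. Friction and masses are not known exactly. Their poses are not given: they have to be found in the camera images.
- shelf: fixed low plywood inspection shelf, 130 mm deep (its x), 310 mm long (its y), flat top 60 mm above the bench, four round marks in one row along its y, 75 mm apart; origin at the bench under the middle of the shelf
- mark0 (a point): centre of a round mark (62 mm dark ring) on the shelf's top face, 60 mm above the bench; axes as the shelf; first of the row (least y in the shelf's frame), a piston stands on it at the start
- mark1 (a point): centre of a round mark (62 mm dark ring) on the shelf's top face, 60 mm above the bench; axes as the shelf; second, empty at the start
- mark2 (a point): centre of a round mark (62 mm dark ring) on the shelf's top face, 60 mm above the bench; axes as the shelf; third, a piston stands on it at the start
- mark3 (a point): centre of a round mark (62 mm dark ring) on the shelf's top face, 60 mm above the bench; axes as the shelf; fourth (greatest y), empty at the start
- row_mid (a point): middle of the row of marks, on the shelf's top face; y along the row
- piston_a_mid (a point): aluminium piston, a plain upright cylinder 50 mm in diameter and 52 mm tall (0.15 kg), crown up, three dark ring grooves near the top; this point is its centre, 26 mm above its foot; z up; loose on the bench at the start
- piston_b_mid (a point): aluminium piston, a plain upright cylinder 50 mm in diameter and 52 mm tall (0.15 kg), crown up, three dark ring grooves near the top; this point is its centre, 26 mm above its foot; z up; loose on the bench at the start
- piston_c_mid (a point): aluminium piston, a plain upright cylinder 50 mm in diameter and 52 mm tall (0.15 kg), crown up, three dark ring grooves near the top; this point is its centre, 26 mm above its foot; z up; already on mark0
- piston_d_mid (a point): aluminium piston, a plain upright cylinder 50 mm in diameter and 52 mm tall (0.15 kg), crown up, three dark ring grooves near the top; this point is its centre, 26 mm above its foot; z up; already on mark2
- lamp: stick inspection lamp, a straight bar of rectangular section, 260 mm long, 30 mm wide (its y), 24 mm thick (its x), 0.24 kg; black rubber handle for 122 mm from the butt, then an aluminium head with a white light strip on its +x face. Origin at the middle of the butt end, z along the bar towards the tip. At the start it leans in the holder about 50 degrees from upright, tip up and away from the robot, strip on the underside
- lamp_handle (a point): point on the lamp's centre line where it is best gripped across its 30 mm width, 105 mm from the butt, 40 mm clear of the holder's mouth, near the centre of mass; axes as the lamp
- lamp_light (a point): point on the lamp's centre line behind the middle of the light strip, 187 mm from the butt; axes as the lamp: x is the way the light shines, z along the bar
- holder: fixed steel holder, base plate 170 mm (x) by 100 mm (y) by 12 mm, with a rectangular sleeve leaning 50 degrees from upright towards its +x; the lamp's butt sits 65 mm deep in it with 1.5 mm play all round and is not latched: it slides out along its own length. The sleeve's mouth is about 75 mm above the bench, 16 mm to -x of the origin; origin under the middle of the base plate
- screwdriver_grip (a point): handle of a screwdriver 180 mm long, standing or lying on the bench; a bystander to be left alone
- socket: steel socket, 30 mm across and 42 mm tall, origin under its foot; standing or lying on the bench; a bystander to be left alone
- jar: jar 60 mm across, 85 mm tall, origin under its foot; standing or lying on the bench; a bystander to be left alone
- spray: spray can 64 mm across, 190 mm tall, origin under its foot; standing or lying on the bench; a bystander to be left alone
- oil: oil bottle 70 mm across, 180 mm tall, origin under its foot; standing or lying on the bench; a bystander to be left alone
- tape: roll of tape lying flat, 90 mm across, 25 mm tall, origin under it; standing or lying on the bench; a bystander to be left alone
- wrench_grip (a point): handle of a wrench 170 mm long, standing or lying on the bench; a bystander to be left alone
- tin: tin 60 mm across, 50 mm tall, origin under its foot; standing or lying on the bench; a bystander to be left alone
Things that resemble listed ones, but are neither listed nor needed, are in the scene too. Leave any blue look-alike of the part that bears piston_d_mid alone. What is shaped like the part that bears piston_a_mid but brown is not meant.

How it is judged:
By the outcome, as a careful person would: the job done as asked, in the order asked, and still so for the second after the job is handed in, while the arm keeps its last pose, push and grip.
It also fails if it takes over 67 s, if anything falls off the work surface, if the arm or the gripper's body presses on something with over 40 N, if the wrist force passes 120 N, or if a joint passes its speed limit or range.

## Working session

There is one attempt and no reset: what is moved stays moved. The work goes in short steps, each a Python script; the robot and the scene stay as the last script left them, time stands still between calls to the robot, and variables do not carry over. Pictures are saved under pics/ and viewed, and the job is handed in when it is done.

```bash
mkdir -p pics; python3 - <<'E'
from bench import env, kinematics, monitor, eyes, job
import cv2,numpy as np
for n in("top","side"):
    f=eyes.grab_frame(n); cv2.imwrite(f"pics/{n}0.png",f["frame"][:,:,::-1]); print(n,f["mtx"].tolist(),np.round(f["view"],4).tolist())
s=monitor.sense();print(s["clock"],s["ee_rot"],env.hold_point_z)
E
```

```text
top [[454.88574338011387, 0.0, 321.0920396984778], [0.0, 454.88574338011387, 243.18286964294086], [0.0, 0.0, 1.0]] [[-0.0191, -0.9995, 0.0257, 0.0051], [-0.9962, 0.0168, -0.0856, 0.5754], [0.0851, -0.0272, -0.996, 1.1692], [0.0, 0.0, 0.0, 1.0]]
side [[540.3051720987871, 0.0, 306.934200568642], [0.0, 540.3051720987871, 252.5191101090753], [0.0, 0.0, 1.0]] [[0.9457, -0.3248, 0.0114, -0.5127], [-0.2056, -0.6251, -0.753, 0.2172], [0.2517, 0.7098, -0.6579, 1.2551], [0.0, 0.0, 0.0, 1.0]]
0.1 [ 0.39251252  0.58862454 -0.39193957  0.58808031] 0.0187
```

View pics/top0.png

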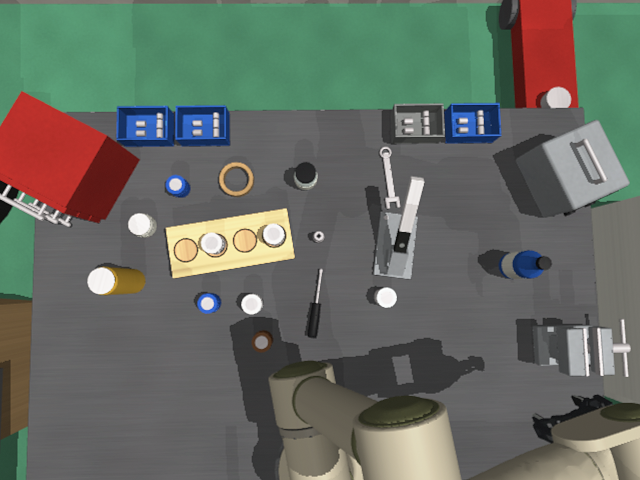

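View pics/side0.png

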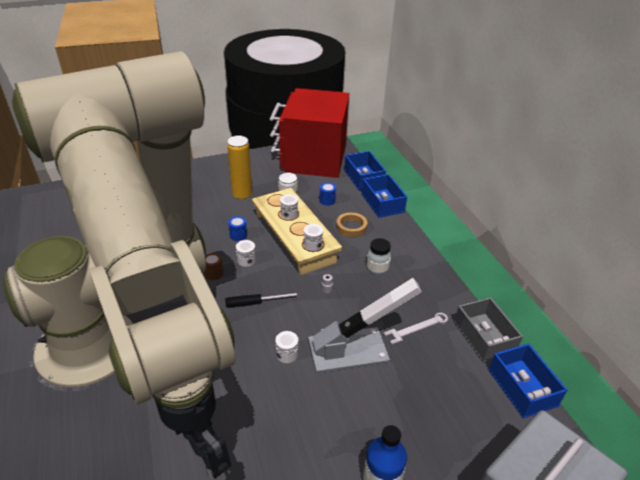

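```bash
python3 - <<'E'
import cv2,numpy as np
t=cv2.imread("pics/top0.png");s=cv2.imread("pics/side0.png")
c=[cv2.resize(t[y-30:y+30,x-33:x+33],(264,240),interpolation=cv2.INTER_CUBIC) for x,y in((142,225),(251,304),(385,297))]
d=[cv2.resize(s[y-30:y+30,x-33:x+33],(264,240),interpolation=cv2.INTER_CUBIC) for x,y in((288,185),(245,252),(287,347))]
cv2.imwrite("pics/crop0.png",np.vstack([np.hstack(c),np.hstack(d)]))
a=cv2.resize(t[165:285,160:300],(700,600),interpolation=cv2.INTER_CUBIC);cv2.imwrite("pics/crop1.png",a)
a=cv2.resize(t[165:285,365:435],(350,600),interpolation=cv2.INTER_CUBIC)
b=cv2.resize(s[270:380,300:430],(430,364),interpolation=cv2.INTER_CUBIC)
im=np.zeros((600,790,3),np.uint8);im[:,:350]=a;im[:364,355:785]=b
cv2.imwrite("pics/crop2.png",im)
E
```

```text
(no output)
```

View pics/crop0.png

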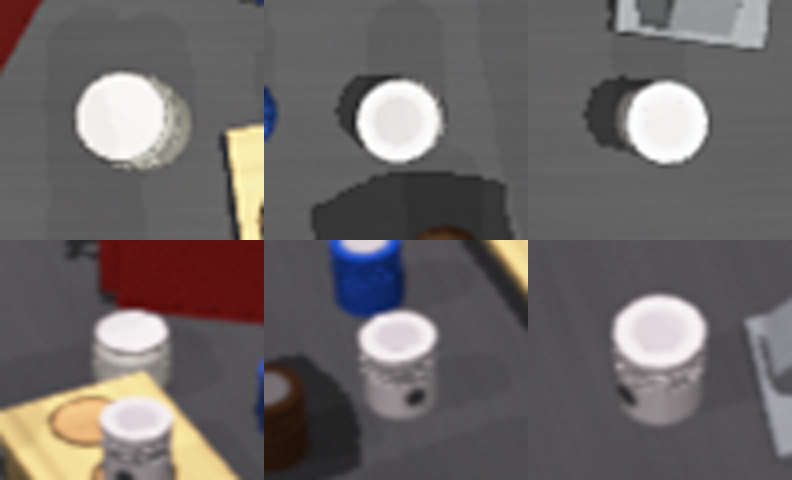

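View pics/crop1.png

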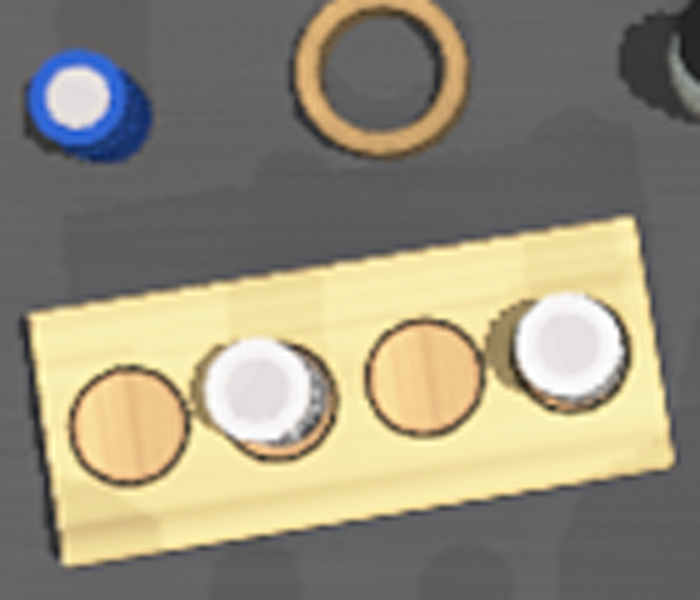

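View pics/crop2.png

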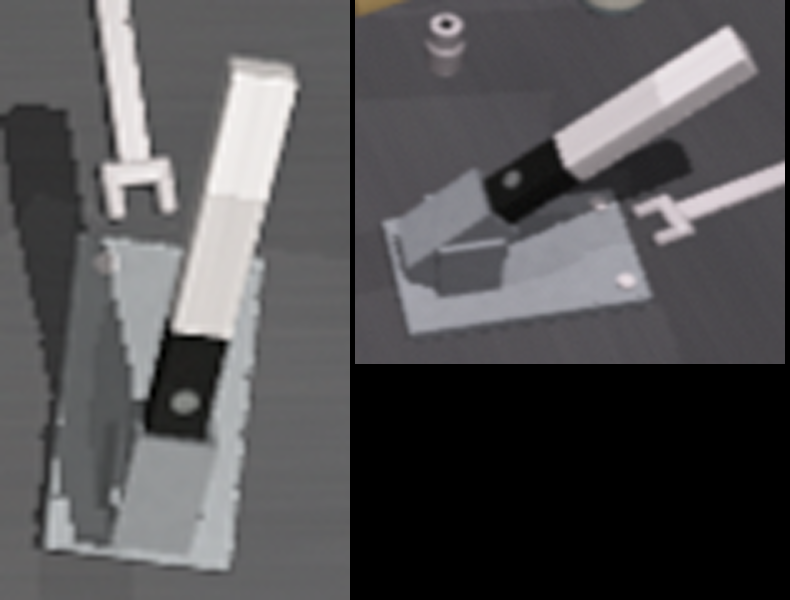

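Loose pistons: top (251,304) and (385,297), both white with grooves. Not to be confused with them: (142,225), which is cream with no grooves and so the tin; the blue look-alikes at (208,303) and (177,186); the brown one at (261,342); and the pistons already standing at (212,243) and (273,234). The crops confirm the choice. Next I measure.

```bash
cat > h.py <<'E'
import cv2,numpy as np
from scipy.spatial.transform import Rotation as R
def ray(f,p,z):
    V=np.array(f["view"]);K=np.array(f["mtx"]);d=V[:3,:3].T@np.linalg.inv(K)@np.array([p[0],p[1],1.]);c=-V[:3,:3].T@V[:3,3]
    return c+d*(z-c[2])/d[2]
def proj(f,P):
    V=np.array(f["view"]);q=np.array(f["mtx"])@(V[:3,:3]@np.asarray(P,float)+V[:3,3]);return q[:2]/q[2]
def white(f,p,z,r=20,win=25,thr=205):
    im=f["frame"].astype(int);m=((im.min(2)>thr)).astype(np.uint8)
    x,y=map(int,p);mm=np.zeros_like(m);mm[y-win:y+win,x-win:x+win]=m[y-win:y+win,x-win:x+win]
    cs,_=cv2.findContours(mm,cv2.RETR_EXTERNAL,cv2.CHAIN_APPROX_NONE);c=max(cs,key=cv2.contourArea)
    e=cv2.fitEllipse(c);return e,ray(f,e[0],z)
E
python3 - <<'E'
from bench import eyes
from h import *
T=eyes.grab_frame("top");S=eyes.grab_frame("side")
np.set_printoptions(precision=4,suppress=True)
for n,p,z,ps in(("p1",(251,304),.052,(245,246)),("p2",(385,297),.052,(287,340)),("m0",(273,234),.112,(313,231)),("m2",(212,243),.112,(289,201)),("tin",(142,225),.05,(288,180))):
    e,P=white(T,p,z);print(n,"top",np.round(e[0],1),np.round(e[1],1),P)
    e,P=white(S,ps,z,win=14,thr=190);print("   side",np.round(e[0],1),np.round(e[1],1),P)
im=T["frame"]
hsv=cv2.cvtColor(im,cv2.COLOR_RGB2HSV)
# shelf
m=((hsv[...,0]>12)&(hsv[...,0]<35)&(hsv[...,1]>60)&(hsv[...,2]>150)).astype(np.uint8);m[:200]=0;m[285:]=0;m[:,:160]=0;m[:,300:]=0
m=cv2.morphologyEx(m,cv2.MORPH_CLOSE,np.ones((5,5)))
c=max(cv2.findContours(m,0,1)[0],key=cv2.contourArea);hull=cv2.convexHull(c)
q=cv2.approxPolyDP(hull,6,True)[:,0];print("shelf",q.tolist());Q=np.array([ray(T,p,.06) for p in q]);print(Q, [np.linalg.norm(Q[i]-Q[i-1]) for i in range(len(Q))])
# orange ring interiors
mr=((hsv[...,0]>8)&(hsv[...,0]<21)&(hsv[...,1]>80)&(hsv[...,2]>150)).astype(np.uint8)
for p in((186,250),(245,240)):
    a=np.zeros_like(mr);a[p[1]-18:p[1]+18,p[0]-16:p[0]+16]=mr[p[1]-18:p[1]+18,p[0]-16:p[0]+16]
    a=cv2.morphologyEx(a,cv2.MORPH_OPEN,np.ones((3,3)))
    c=max(cv2.findContours(a,0,1)[0],key=cv2.contourArea);e=cv2.fitEllipse(c);print("mark",e,ray(T,e[0],.06))
# holder
a=cv2.resize(T["frame"][200:285,365:425],None,fx=7,fy=7,interpolation=cv2.INTER_NEAREST);cv2.imwrite("pics/hold.png",a[:,:,::-1])
a=cv2.resize(S["frame"][275:375,300:430],None,fx=6,fy=6,interpolation=cv2.INTER_NEAREST);cv2.imwrite("pics/holds.png",a[:,:,::-1])
E
```

```text
p1 top [251.3 303.9] [18.4 19.1] [0.4222 0.1748 0.052 ]
   side [244.9 245.7] [11.  17.8] [0.425  0.1742 0.052 ]
p2 top [386.3 297.2] [18.6 18.9] [ 0.4322 -0.1679  0.052 ]
   side [286.4 339.5] [16.6 21.3] [ 0.4345 -0.1699  0.052 ]
m0 top [273.2 233.5] [19.3 19.7] [0.5935 0.113  0.112 ]
   side [313.2 229.5] [11.4 18.9] [0.5966 0.1125 0.112 ]
m2 top [211.1 242.6] [19.4 20. ] [0.5739 0.263  0.112 ]
   side [288.7 199. ] [10.2 16.9] [0.5769 0.2626 0.112 ]
tin top [138.9 223.8] [20.2 20.7] [0.6308 0.4593 0.05  ]
   side [287.6 177.4] [ 8.9 15.8] [0.6343 0.458  0.05  ]
shelf [[286, 208], [293, 258], [172, 276], [166, 227]]
[[0.6642 0.0838 0.06  ]
 [0.5359 0.0677 0.06  ]
 [0.496  0.3715 0.06  ]
 [0.6201 0.3877 0.06  ]] [np.float64(0.307052402225376), np.float64(0.12933311216749802), np.float64(0.3064357417853445), np.float64(0.12511319726126058)]
mark ((187.24574279785156, 249.7476348876953), (16.872236251831055, 21.515554428100586), 3.0342400074005127) [0.5614 0.3339 0.06  ]
mark ((246.12368774414062, 239.99264526367188), (17.10271453857422, 21.28596305847168), 178.19387817382812) [0.5837 0.1858 0.06  ]
```

View pics/hold.png

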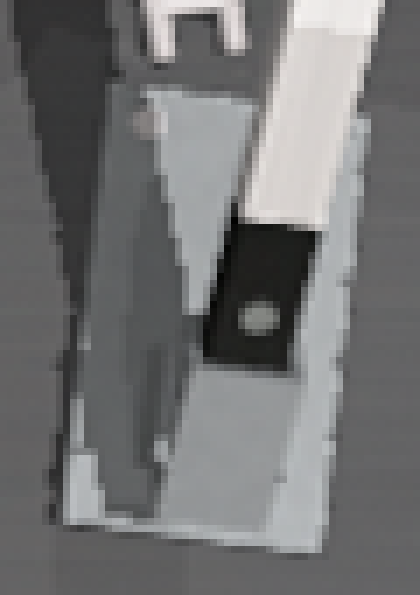

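View pics/holds.png

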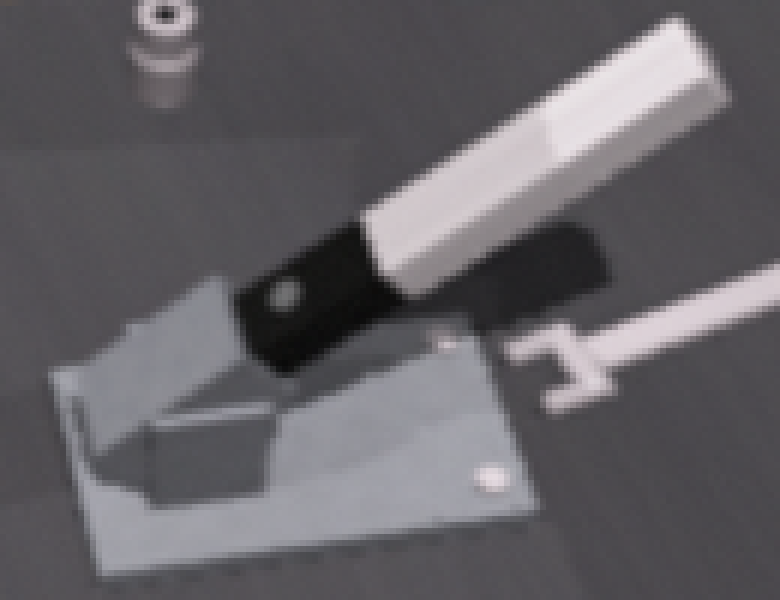

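```bash
python3 - <<'E'
from bench import eyes
from h import *
np.set_printoptions(precision=4,suppress=True)
T=eyes.grab_frame("top");S=eyes.grab_frame("side")
def tri(a,b):
    P=[np.array(f["mtx"])@np.array(f["view"])[:3] for f in(T,S)]
    X=cv2.triangulatePoints(P[0],P[1],np.array(a,float).reshape(2,1),np.array(b,float).reshape(2,1))[:,0];X=X[:3]/X[3]
    return X,np.linalg.norm(proj(T,X)-a),np.linalg.norm(proj(S,X)-b)
print("dot",tri((402,245.3),(347.5,323.7)))
for n,f,p,z in(("BL",T,(374.2,274.6),.012),("BR",T,(411.4,277),.012),("TR",T,(418,216.5),.012),("sBL",S,(308.7,336.8),.012),("sBR",S,(316.8,370.8),.012),("sTR",S,(389.2,360),.012)): print(n,ray(f,p,z))
# rings
g=cv2.cvtColor(T["frame"],cv2.COLOR_RGB2GRAY);
for f,gn,pts in((T,"top",((186,250),(245,240))),(S,"side",((276,200),(300,230)))):
    g=cv2.cvtColor(f["frame"],cv2.COLOR_RGB2GRAY).astype(float)
    for p in pts:
        E=[]
        for a in np.arange(0,2*np.pi,np.pi/36):
            rr=np.arange(4,16,.25);xs=p[0]+rr*np.cos(a);ys=p[1]+rr*np.sin(a)
            v=cv2.remap(g.astype(np.float32),xs.astype(np.float32)[None],ys.astype(np.float32)[None],1)[0]
            k=v.argmin()
            if v[k]<np.median(v)-25:E.append((xs[k],ys[k]))
        W=np.array([ray(f,e,.06)[:2] for e in E])
        # circle lsq w/ outlier rejection
        for _ in range(6):
            A=np.c_[2*W,np.ones(len(W))];s=np.linalg.lstsq(A,(W**2).sum(1),rcond=None)[0];r=np.sqrt(s[2]+s[0]**2+s[1]**2)
            d=abs(np.hypot(*(W-s[:2]).T)-r);W=W[d<max(.004,1.5*np.median(d))]
        print(gn,p,len(E),len(W),s[:2],r,d.max())
a=cv2.resize(T["frame"][170:240,395:430],None,fx=8,fy=8,interpolation=cv2.INTER_NEAREST)
b=cv2.resize(S["frame"][270:330,355:425],None,fx=7,fy=7,interpolation=cv2.INTER_NEAREST)
im=np.zeros((560,780,3),np.uint8);im[:,:280]=a;im[:420,285:775]=b;cv2.imwrite("pics/tip.png",im[:,:,::-1])
E
```

```text
dot (array([ 0.5631, -0.2045,  0.0961]), np.float64(1.0644310792697715), np.float64(0.8473950106951281))
BL [ 0.4907 -0.1445  0.012 ]
BR [ 0.4825 -0.2431  0.012 ]
TR [ 0.6438 -0.2668  0.012 ]
sBL [ 0.496  -0.1466  0.012 ]
sBR [ 0.4813 -0.2439  0.012 ]
sTR [ 0.6464 -0.2679  0.012 ]
top (186, 250) 72 72 [0.5616 0.3386] 0.028955784242249812 0.0010766437581786088
top (245, 240) 72 72 [0.5836 0.19  ] 0.02899374507618466 0.0013256574130716334
side (276, 200) 51 25 [0.5855 0.3481] 0.050272751011754026 0.0029232187417274694
side (300, 230) 57 27 [0.6089 0.1962] 0.049847271868693054 0.0033830283210268125
```

View pics/tip.png

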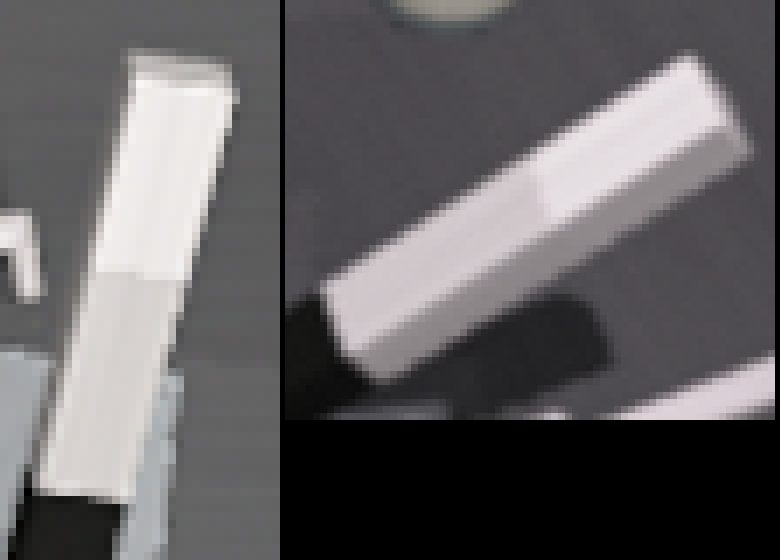

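```bash
python3 - <<'E'
from bench import eyes,kinematics,monitor
from h import *
np.set_printoptions(precision=4,suppress=True)
T=eyes.grab_frame("top");S=eyes.grab_frame("side")
def tri(a,b):
    P=[np.array(f["mtx"])@np.array(f["view"])[:3] for f in(T,S)]
    X=cv2.triangulatePoints(P[0],P[1],np.array(a,float).reshape(2,1),np.array(b,float).reshape(2,1))[:,0];X=X[:3]/X[3]
    return X,np.linalg.norm(proj(T,X)-a),np.linalg.norm(proj(S,X)-b)
D={}
for n,a,b in(("bl",(399.5,230.5),(359.5,311)),("br",(410.5,231.7),(363.4,319.9)),("tl",(411.3,179.8),(412,277)),("tr",(424.2,181.2),(417,287.5)),("dot",(401.7,245),(347.2,323.4))):
    r=tri(a,b);D[n]=r[0];print(n,*r)
b=(D["bl"]+D["br"])/2;t=(D["tl"]+D["tr"])/2;d=t-b;L=np.linalg.norm(d);d/=L
print(b,t,d,L,"lean",np.degrees(np.arccos(d[2])),"yaw",np.degrees(np.arctan2(d[1],d[0])),np.linalg.norm(D["bl"]-D["br"]),np.linalg.norm(D["tl"]-D["tr"]))
# holder model from plate corners
for lab,BL,BR,TR in(("top",[.4907,-.1445],[.4825,-.2431],[.6438,-.2668]),("side",[.496,-.1466],[.4813,-.2439],[.6464,-.2679])):
    BL,BR,TR=map(np.array,(BL,BR,TR));c=(BL+TR)/2;a=TR-BR;yaw=np.arctan2(a[1],a[0]);w=BL-BR
    print(lab,c,np.degrees(yaw),np.degrees(np.arctan2(-w[0],w[1])),np.linalg.norm(a),np.linalg.norm(w))
E
```

```text
bl [ 0.5959 -0.1948  0.1162] 0.22478135085263265 0.17621362980857436
br [ 0.593  -0.2218  0.1166] 0.46974731144759585 0.37443348013371847
tl [ 0.7034 -0.2092  0.2003] 0.8067418949271725 0.6109144926725372
tr [ 0.7001 -0.2391  0.1981] 0.7316817527510945 0.565910461798695
dot [ 0.5633 -0.2035  0.0961] 0.8071654084023674 0.642540461574509
[ 0.5945 -0.2083  0.1164] [ 0.7017 -0.2241  0.1992] [ 0.7862 -0.1162  0.6069] 0.13644659035327017 lean 52.63297913626488 yaw -8.40706396474583 0.027125382595155813 0.030191298087700734
top [ 0.5673 -0.2056] -8.358727603060462 -4.754023463602668 0.1630318373815373 0.09894038609182806
side [ 0.5712 -0.2073] -8.270949540637169 -8.591225432227638 0.16683527804394366 0.09840416657845337
```

Marks in the top view: m1 (.584,.190) and m3 (.562,.339), 150 mm apart as they should be. The shelf corners agree with them. The lamp has a yaw of about -8.4° and leans about 51–52°. I'll take the piston at (.433,-.169) first and put it on mark1.

```bash
cat >> h.py <<'E'
M1=np.array([.5846,.1899]);M3=np.array([.5626,.3385]);ys=(M3-M1)/np.linalg.norm(M3-M1);xs=np.array([ys[1],-ys[0]]);MID=M1+.0375*ys
def quat(x,z):
    x=np.array(x,float);x/=np.linalg.norm(x);z=np.array(z,float);z-=x*(x@z);z/=np.linalg.norm(z)
    return R.from_matrix(np.c_[x,np.cross(z,x),z]).as_quat()
def down(a): return quat([0,0,-1],[a[0],a[1],0])
def best(kin,pos,qs,q0):
    c=[]
    for q in qs:
        j=kin.ik(pos,q)
        if j is not None: c.append((np.abs(np.array(j)-q0).max(),np.round(j,2).tolist(),q))
    c.sort(key=lambda t:t[0]);return c
def opts(x,a): return [quat(x,a),quat(x,-np.asarray(a,float))]
E
python3 - <<'E'
from bench import env,kinematics as k,monitor
from h import *
D=[0,0,-1]
def go(p,a):
    c=best(k,p,opts(D,[a[0],a[1],0]),monitor.sense()["joints"]);print(c[0][1]);env.reach(p,c[0][2]);return c[0][2]
P=(.4332,-.1687)
q=go([*P,.14],(0.1,1)); 
env.movel([*P,.013],velocity=.2)
env.close_gripper(effort=40);s=monitor.sense();print(s["clock"],s["position"],s["finger_gap"])
env.movel([*P,.2],velocity=.25)
q=go([*M1,.2],xs)
env.movel([*M1,.085],velocity=.2)
s=monitor.sense();print(s["clock"],s["position"],s["finger_gap"],s["contact_force"])
h=env.movel([*M1,.0735],velocity=.04,guard=5);s=monitor.sense();print(h,s["position"],s["contact_force"])
env.release()
env.movel([*M1,.2],velocity=.25)
print(monitor.sense()["clock"])
E
```

```text
[-0.62, 0.28, 1.8, -0.0, 1.06, 1.05]
3.1 [ 0.43360147 -0.16901584  0.01392066] 0.5770577686222869
[0.12, 0.53, 1.25, -0.0, 1.35, -0.02]
6.175 [0.58540665 0.18957438 0.08631495] 0.5757487864502487 [-0.46421044  0.99153297 -2.08848231]
True [0.58497602 0.18984423 0.07398799] [0.14430617 0.40258117 4.94416246]
7.625
```

```bash
python3 - <<'E'
from bench import env,kinematics as k,monitor,eyes
from h import *
D=[0,0,-1]
def go(p,a):
    c=best(k,p,opts(D,[a[0],a[1],0]),monitor.sense()["joints"]);print(c[0][1]);env.reach(p,c[0][2]);return c[0][2]
P=(.4236,.1746)
go([*P,.15],(.707,-.707)); 
env.movel([*P,.013],velocity=.2)
env.close_gripper(effort=40);s=monitor.sense();print(s["clock"],s["position"],s["finger_gap"])
env.movel([*P,.2],velocity=.25)
go([*M3,.2],xs)
env.movel([*M3,.085],velocity=.2)
h=env.movel([*M3,.0735],velocity=.04,guard=5);s=monitor.sense();print(h,s["position"],s["contact_force"])
env.release()
env.movel([*M3,.2],velocity=.25)
q=down(xs);c=best(k,[.42,-.03,.3],opts(D,[0,1,0]),monitor.sense()["joints"]);env.reach([.42,-.05,.3],c[0][2])
for n in("top","side"):
    f=eyes.grab_frame(n); cv2.imwrite(f"pics/{n}1.png",f["frame"][:,:,::-1])
print(monitor.sense()["clock"])
E
```

```text
[0.13, 0.25, 1.8, -0.0, 1.08, 0.92]
9.7833 [0.42410639 0.17468218 0.01390285] 0.5762443843359898
[0.36, 0.63, 1.09, -0.0, 1.42, 0.22]
True [0.56290658 0.33855619 0.07400436] [ 0.35880132 -0.6597096   5.10923211]
15.3917
```

View pics/top1.png

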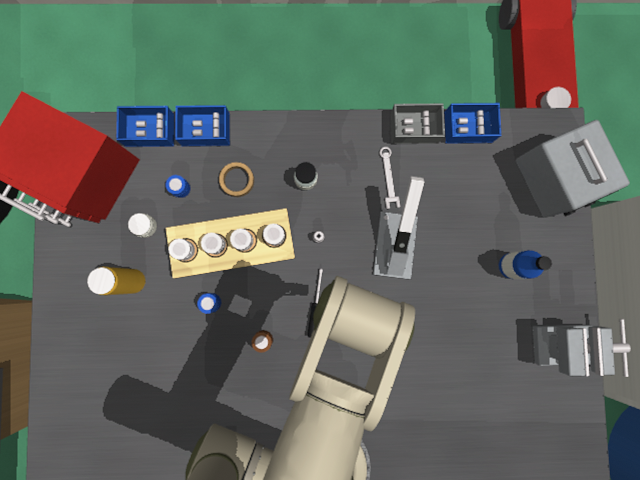

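View pics/side1.png

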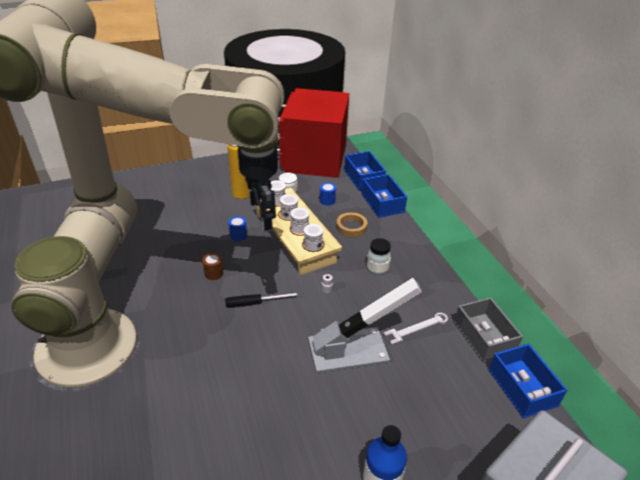

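Four pistons now stand on the shelf, with crowns at about (182,250), (211,243), (241,239) and (273,234). I'll measure the row and plan the lamp IK.

```bash
python3 - <<'E'
from bench import env,kinematics as k,monitor,eyes
from h import *
np.set_printoptions(precision=4,suppress=True)
T=eyes.grab_frame("top")
C=[]
for p in((273,234),(241,240),(211,243),(182,250)):
    e,P=white(T,p,.112,win=16);C.append(P[:2]);print(np.round(e[1],1),P)
C=np.array(C);m=C.mean(0);print(m,(C-m)@ys,(C-m)@xs,MID,ys)
a=cv2.resize(T["frame"][200:285,160:300],None,fx=5.5,fy=5.5,interpolation=cv2.INTER_CUBIC);cv2.imwrite("pics/row1.png",a[:,:,::-1])
j0=np.array(monitor.sense()["joints"]);print(j0)
ya=np.radians(-8.4);h=np.array([np.cos(ya),np.sin(ya),0]);l=np.radians(51.3)
d=np.sin(l)*h+[0,0,np.cos(l)];x=np.cos(l)*h-[0,0,np.sin(l)];y=np.cross(d,x)
H=np.array([.587,-.208,.098])
for s in(1,-1):
    for q,n in((quat(x,s*y),"g"),): print(s,"grasp",[np.round(k.ik(H+x*o+d*e,q),2).tolist() if k.ik(H+x*o+d*e,q) is not None else None for o,e in((-.09,0),(.021,0),(.021,.09))])
    for t in(1,-1):
        z=np.r_[t*ys,0];ly=np.cross(z,[0,0,-1.]);p=np.r_[MID-t*.082*ys,.112+.096-.021]
        j=k.ik(p,quat([0,0,-1],s*ly));print("  final",t,p,None if j is None else np.round(j,2))
E
```

```text
[19.1 19.3] [0.5935 0.1129 0.112 ]
[19.1 19.2] [0.5826 0.1926 0.112 ]
[19.1 19.6] [0.574 0.263 0.112]
[19.2 20.1] [0.5604 0.3402 0.112 ]
[0.5776 0.2272] [-0.1154 -0.0349  0.036   0.1143] [-0.001  -0.0002  0.0017 -0.0005] [0.5791 0.227 ] [-0.1465  0.9892]
[-0.3959  0.0381  1.6489  0.0001  1.4551  1.1735]
1 grasp [[-0.73, 0.22, 1.97, 0.8, 0.5, -2.78], None, [-0.58, 0.52, 1.61, 0.63, 0.46, -2.5]]
  final 1 [0.5911 0.1459 0.187 ] None
  final -1 [0.5671 0.3081 0.187 ] [ 0.32  0.61  1.16 -0.    1.37  0.17]
-1 grasp [[-0.73, 0.22, 1.97, 0.8, 0.5, 0.36], [-0.64, 0.5, 1.85, 1.05, 0.35, 0.15], [-0.58, 0.52, 1.61, 0.63, 0.46, 0.64]]
  final 1 [0.5911 0.1459 0.187 ] [ 0.05  0.53  1.29 -0.    1.32 -0.1 ]
  final -1 [0.5671 0.3081 0.187 ] None
```

View pics/row1.png

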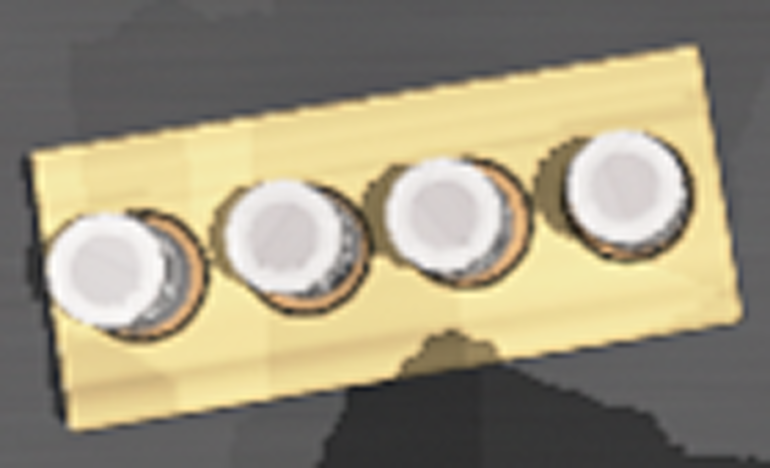

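```bash
python3 - <<'E'
from bench import eyes
from h import *
from scipy.optimize import least_squares
np.set_printoptions(precision=4,suppress=True)
T=eyes.grab_frame("top")
g=cv2.cvtColor(T["frame"],cv2.COLOR_RGB2GRAY).astype(np.float32)
m0=M1-[.001,0]
for i in range(4):
    c=m0+(i-1)*.075*ys; W=[]
    for a in np.arange(-np.pi,0,np.pi/60)+0:   # world angle; right side of image = -y, down = -x
        u=np.array([np.cos(a),np.sin(a)])
        if u@np.array([-.6,-.8])<.45: continue
        rr=np.arange(.0255,.037,.0004);px=np.array([proj(T,np.r_[c+r*u,.06]) for r in rr]).astype(np.float32)
        v=cv2.remap(g,px[None,:,0].copy(),px[None,:,1].copy(),cv2.INTER_LINEAR)[0]
        k=v[4:].argmin()+4
        # dark min followed by bright shelf
        if v[-1]-v[k]>30: W.append(c+rr[k]*u)
    W=np.array(W)
    f=least_squares(lambda s:np.hypot(*(W-s).T)-.0292,c,loss="soft_l1",f_scale=.0008)
    d=abs(f.fun)
    e,P=white(T,proj(T,np.r_[c,.112]),.112,win=16)
    print(i,len(W),f.x,"med res",np.median(d),"piston-mark along y,x",(P[:2]-f.x)@ys,(P[:2]-f.x)@xs)
E
```

```text
0 39 [0.5952 0.1162] med res 0.0002901306815585869 piston-mark along y,x -0.003055004023875358 -0.0021379667434355547
1 37 [0.5843 0.1898] med res 0.0004122388246165648 piston-mark along y,x 0.0029927499636174695 -0.0013235148152761422
2 39 [0.5731 0.2638] med res 0.00045703664959176674 piston-mark along y,x -0.0009274985684418432 0.000791928835909283
3 37 [0.5618 0.3387] med res 0.0002807346986185358 piston-mark along y,x 0.0017240127941788195 -0.0012016533439566297
```

Each placed piston is within about 3 mm of its mark, much like the pre-placed ones, and all four are upright. Now the lamp.

```bash
cat >> h.py <<'E'
ya=np.radians(-8.4);hh=np.array([np.cos(ya),np.sin(ya),0])
def lax(deg):
    l=np.radians(deg);d=np.sin(l)*hh+[0,0,np.cos(l)];x=np.cos(l)*hh-[0,0,np.sin(l)];return d,x,np.cross(d,x)
E
python3 - <<'E'
from bench import env,kinematics as k,monitor,eyes
from h import *
d,x,y=lax(51.3);H=np.array([.587,-.2075,.098]);q=quat(x,-y)
env.reach(H-.075*x,q)
h=env.movel(H+.021*x,velocity=.12,guard=8);s=monitor.sense();print(h,s["clock"],s["position"],H+.021*x,s["contact_force"])
for n in("top","side"):
    f=eyes.grab_frame(n); cv2.imwrite(f"pics/{n}2.png",f["frame"][:,:,::-1])
E
```

```text
False 17.3833 [ 0.60004486 -0.20935146  0.08224038] [ 0.59998924 -0.20941808  0.08161096] [ 0.26905    -0.1828142   0.24250407]
```

```bash
python3 - <<'E'
import cv2,numpy as np
t=cv2.imread("pics/top2.png")[165:315,320:450];s=cv2.imread("pics/side2.png")[210:390,270:450]
im=np.zeros((450,790,3),np.uint8);im[:450,:390]=cv2.resize(t,(390,450));im[:390,395:785]=cv2.resize(s,(390,390));cv2.imwrite("pics/g2.png",im)
E
```

```text
(no output)
```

View pics/g2.png

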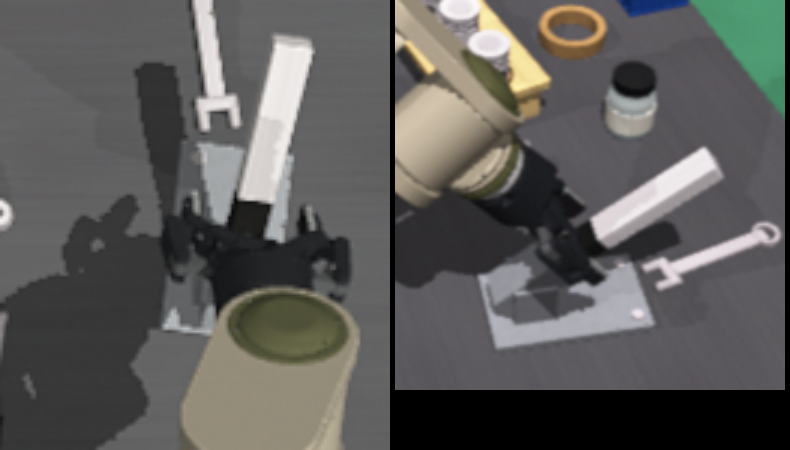

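The fingers straddle the handle just behind the head, with the lamp undisturbed. I'll close and pull along the sleeve.

```bash
python3 - <<'E'
from bench import env,kinematics as k,monitor,eyes
from h import *
np.set_printoptions(precision=3,suppress=True)
env.close_gripper(effort=80);s=monitor.sense();print(s["clock"],s["finger_gap"],s["contact_force"],s["ft_torque"])
d,_,_=lax(50.5);p=np.array(s["position"])
for e in(.02,.04,.06,.09):
    h=env.movel(p+e*d,velocity=.1,guard=25);s=monitor.sense();print(e,h,s["contact_force"],s["ft_torque"],s["finger_gap"])
    if h:break
print(s["clock"])
E
```

```text
18.0333 0.3406114511355829 [-5.704  1.288  4.984] [0.134 0.503 0.247]
0.02 True [-0.644  3.128 10.543] [ 0.346 -0.89   0.331] 0.34262799234038743
18.2417
```

```bash
python3 - <<'E'
from bench import env,kinematics as k,monitor,eyes
from h import *
np.set_printoptions(precision=4,suppress=True)
s=monitor.sense();p=np.array(s["position"]);print(p,s["contact_force"],s["ft_torque"])
d,_,_=lax(50.5)
for e in(.004,.008,.014,.02):
    h=env.movel(p+e*d,velocity=.03,guard=30);s=monitor.sense();print(e,h,s["position"],s["contact_force"],s["ft_torque"],s["finger_gap"])
    if h:break
print(s["clock"])
E
```

```text
[ 0.603  -0.2085  0.0835] [-0.6442  3.1279 10.5425] [ 0.3455 -0.8904  0.3311]
0.004 True [ 0.6031 -0.2084  0.0834] [-6.0765  0.5586  4.7435] [-0.1364  0.0373  0.0151] 0.33758426945539727
18.475
```

```bash
python3 - <<'E'
from bench import env,monitor,eyes
import cv2,numpy as np
t=eyes.grab_frame("top")["frame"][165:315,320:450];s=eyes.grab_frame("side")["frame"][210:390,270:450]
im=np.zeros((450,790,3),np.uint8);im[:450,:390]=cv2.resize(t,(390,450));im[:390,395:785]=cv2.resize(s,(390,390));cv2.imwrite("pics/g3.png",im[:,:,::-1])
s=monitor.sense();print(s["position"],s["contact_force"],s["ft_torque"])
E
```

```text
[ 0.60303166 -0.20839274  0.08335673] [-5.6401544   0.08653399  3.88460388] [-0.14327191 -0.06598565  0.034473  ]
```

View pics/g3.png

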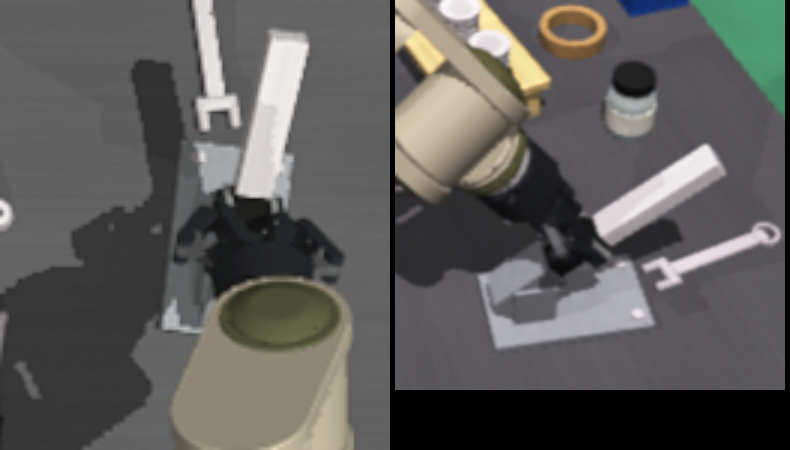

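```bash
python3 - <<'E'
from bench import env,kinematics as k,monitor,eyes
from h import *
np.set_printoptions(precision=4,suppress=True)
s=monitor.sense();p=np.array(s["position"])
d,_,_=lax(50.5)
for e in(.0015,.003):
    env.movel(p+e*d,velocity=.02);s=monitor.sense();print(e,s["position"],(np.array(s["position"])-p)@d,s["contact_force"],s["ft_torque"],s["finger_gap"])
    env.hold(.15);s=monitor.sense();print("  ",(np.array(s["position"])-p)@d,s["contact_force"],s["ft_torque"])
    if np.linalg.norm(s["contact_force"])>45:break
print(s["clock"])
E
```

```text
0.0015 [ 0.6031 -0.2084  0.0833] 1.4637227455661787e-05 [-12.5164   0.9895   2.6563] [-0.1544  0.8747 -0.0518] 0.34242762247557923
   1.684315253619975e-05 [-12.6601   1.1219   1.9399] [-0.1757  0.8647 -0.0241]
0.003 [ 0.6031 -0.2084  0.0832] -1.402676391788509e-05 [-20.7335   0.0023   1.5971] [-0.3298  1.8276 -0.2231] 0.33370476547694894
   3.840120956889081e-06 [-20.3214  -0.9711   0.7999] [-0.3387  1.858  -0.1741]
19.375
```

```bash
python3 - <<'E'
from bench import env,kinematics as k,monitor,eyes
from h import *
np.set_printoptions(precision=4,suppress=True)
s=monitor.sense();p=np.array(s["position"])
d,x,y=lax(50.5)
for n,e in((-.0015,.003),(-.003,.003),(-.003,.005),(-.003,.007)):
    env.movel(p+n*x+e*d,velocity=.03);env.hold(.05);s=monitor.sense();dp=np.array(s["position"])-p;F=np.array(s["contact_force"])
    print(n,e,"moved d,x,y mm",1e3*np.array([dp@d,dp@x,dp@y]),"F d,x,y",np.array([F@d,F@x,F@y]),s["ft_torque"],s["finger_gap"])
    if dp@d>.003 or np.linalg.norm(F)>55:break
print(s["clock"])
E
```

```text
-0.0015 0.003 moved d,x,y mm [ 1.8165 -0.9538 -0.1876] F d,x,y [-7.3222  6.7218 -4.0636] [-0.5135  0.7758 -0.1842] 0.3358419294341642
-0.003 0.003 moved d,x,y mm [ 2.5028 -2.7793 -0.1745] F d,x,y [-8.1673  9.6398 -5.2253] [-0.7541  0.7908 -0.3116] 0.3366974042576831
-0.003 0.005 moved d,x,y mm [ 4.6085 -2.7917 -0.1868] F d,x,y [-7.9134 10.9589 -4.9627] [-0.7483  0.7146 -0.3028] 0.3387605800024599
20.275
```

```bash
python3 - <<'E'
from bench import env,kinematics as k,monitor,eyes
from h import *
np.set_printoptions(precision=3,suppress=True)
s=monitor.sense();p=np.array(s["position"])
d,x,y=lax(50.5);off=.0013*x-.0007*y
e=0
while e<.085:
    e+=.006
    env.movel(p+off+e*d,velocity=.08);s=monitor.sense();dp=np.array(s["position"])-p;F=np.array(s["contact_force"]);f=np.array([F@d,F@x,F@y])
    print(round(e,3),"mm",1e3*np.array([dp@d,dp@x,dp@y]),"F",f,s["finger_gap"])
    if e>dp@d+.008 or np.linalg.norm(F)>45: break
    if e<.06: off=off+np.clip(-f[1]*5e-5,-.0004,.0004)*(-x)+np.clip(f[2]*5e-5,-.0004,.0004)*y
print(s["clock"])
E
```

```text
0.006 mm [ 7.316  0.917 -0.512] F [0.222 3.24  0.057] 0.3377284050227531
0.012 mm [12.653  1.192 -0.489] F [-1.316  2.164  1.544] 0.3403041526445508
0.018 mm [18.147  1.434 -0.529] F [-1.206  2.287 -0.162] 0.34039728196113117
0.024 mm [23.981  1.65  -0.602] F [-1.435  2.319  0.116] 0.3352114709343056
0.03 mm [29.968  1.784 -0.619] F [-1.772  2.434  0.684] 0.3411015121072186
0.036 mm [35.957  1.905 -0.597] F [-0.872  2.295 -0.752] 0.3369867578288242
0.042 mm [41.952  2.02  -0.604] F [-1.983  2.566 -0.745] 0.342526985268834
0.048 mm [47.925  2.161 -0.64 ] F [-1.019  1.239 -0.468] 0.33794832809598185
0.054 mm [53.95   2.202 -0.678] F [-2.036  1.387 -0.17 ] 0.33852096390851333
0.06 mm [59.961  2.295 -0.681] F [-1.98   1.523  1.045] 0.34465256493381125
0.066 mm [65.961  2.359 -0.6  ] F [-2.394  2.616 -0.111] 0.3410371666269046
0.072 mm [71.96   2.352 -0.575] F [-1.825  1.58  -0.602] 0.33899070259760944
0.078 mm [78.039  2.349 -0.669] F [-1.589  2.035  0.287] 0.33778236738174655
0.084 mm [84.12   2.344 -0.657] F [-2.388  2.365 -1.122] 0.34085646292434896
0.09 mm [90.093  2.345 -0.653] F [-1.437  1.569  0.132] 0.3383828280902333
24.025
```

```bash
python3 - <<'E'
from bench import env,kinematics as k,monitor,eyes
from h import *
env.close_gripper(effort=110)
s=monitor.sense();p=np.array(s["position"])
env.movel(p+[0,0,.10],velocity=.2)
z=np.r_[ys,0];q=quat([0,0,-1],-np.cross(z,[0,0,-1.]))
env.reach(np.r_[MID-.082*ys,.30],q)
s=monitor.sense();print(s["clock"],s["position"],s["finger_gap"])
for n in("top","side"):
    f=eyes.grab_frame(n); cv2.imwrite(f"pics/{n}4.png",f["frame"][:,:,::-1])
E
```

```text
26.2917 [0.59133977 0.14508956 0.29924613] 0.33388261624174587
```

View pics/top4.png

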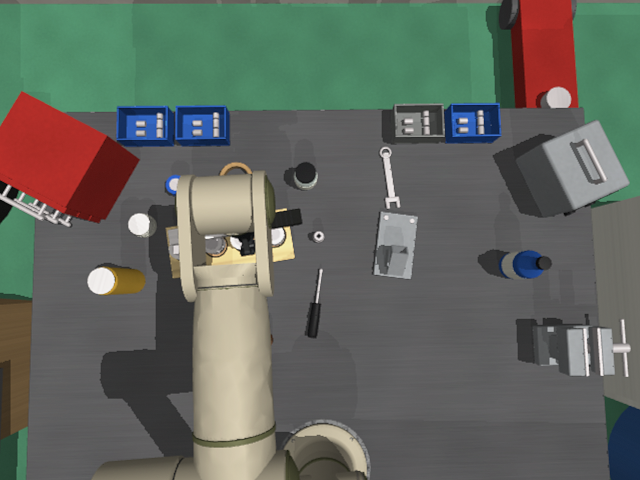

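View pics/side4.png

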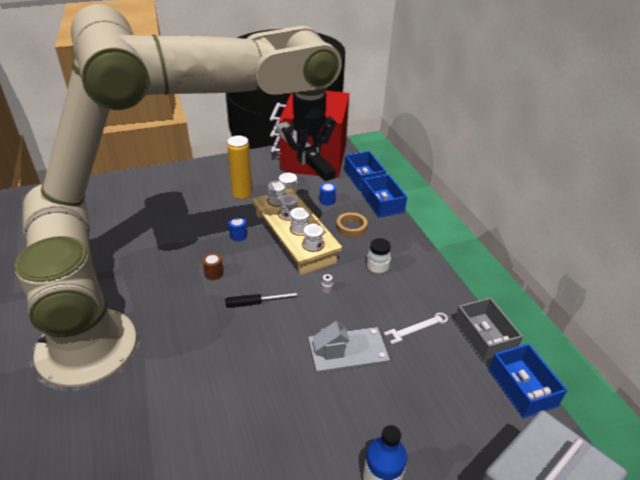

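```bash
python3 - <<'E'
import cv2,numpy as np
t=cv2.imread("pics/top4.png")[160:300,150:320];s=cv2.imread("pics/side4.png")[100:240,240:360]
im=np.zeros((455,790,3),np.uint8);im[:325,:395]=cv2.resize(t,(395,325),interpolation=cv2.INTER_CUBIC);im[:455,400:790]=cv2.resize(s,(390,455),interpolation=cv2.INTER_CUBIC);cv2.imwrite("pics/g4.png",im)
E
```

```text
(no output)
```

View pics/g4.png

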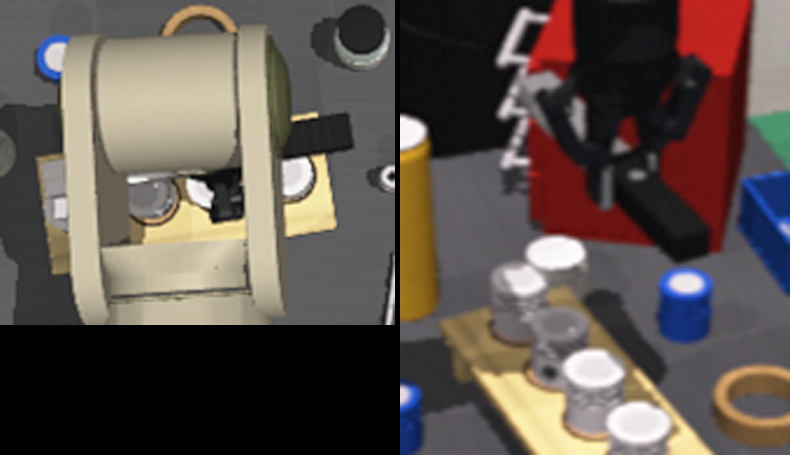

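The side view shows the lamp held above the row, but its head is hidden by the wrist. I'll turn it to a spot where both cameras see the head and check that it is level.

```bash
python3 - <<'E'
from bench import env,kinematics as k,monitor,eyes
from h import *
z=np.array([1.,0,0]);q=quat([0,0,-1],-np.cross(z,[0,0,-1.]))
print(k.ik([.5,-.12,.30],q))
env.reach([.5,-.12,.30],q);env.hold(.2)
s=monitor.sense();print(s["clock"],s["position"],s["finger_gap"])
for n in("top","side"):
    f=eyes.grab_frame(n); cv2.imwrite(f"pics/{n}5.png",f["frame"][:,:,::-1])
t=cv2.imread("pics/top5.png")[130:270,320:430];s=cv2.imread("pics/side5.png")[150:320,260:440]
im=np.zeros((490,790,3),np.uint8);im[:490,:385]=cv2.resize(t,(385,490),interpolation=cv2.INTER_CUBIC);im[:382,385:790]=cv2.resize(s,(405,382),interpolation=cv2.INTER_CUBIC);cv2.imwrite("pics/g5.png",im)
E
```

```text
[-4.63696454e-01  2.48397344e-01  1.40440331e+00 -4.44089210e-16
  1.48879200e+00  1.10709987e+00]
27.7 [ 0.5003016  -0.11938392  0.29990829] 0.3343158426085496
```

View pics/g5.png

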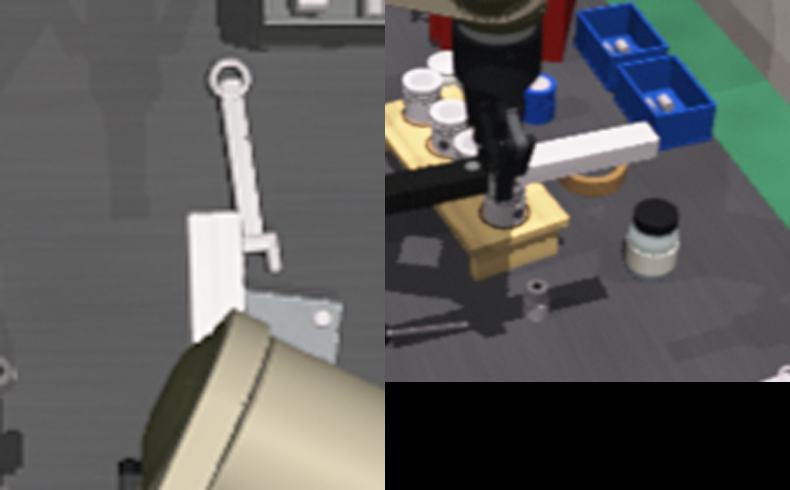

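```bash
cat > meas.py <<'E'
from bench import env,monitor,eyes
from h import *
np.set_printoptions(precision=4,suppress=True)
T=eyes.grab_frame("top");S=eyes.grab_frame("side")
zt=.33
g=cv2.cvtColor(T["frame"],cv2.COLOR_RGB2GRAY).astype(float)
L=[];Rr=[]
for r in range(195,218):
    row=g[r,365:400];ix=np.where(row>190)[0]
    # first run
    a=ix[0];b=a
    while b+1<len(row) and row[b+1]>190:b+=1
    L.append(ray(T,(365+a-.5,r),zt)[:2]);Rr.append(ray(T,(365+b+.5,r),zt)[:2])
L=np.array(L);Rr=np.array(Rr)
fl=np.polyfit(L[:,0],L[:,1],1);fr=np.polyfit(Rr[:,0],Rr[:,1],1)
print("yaw deg",np.degrees(np.arctan([fl[0],fr[0]])),"y edges at x=.6",np.polyval(fl,.6),np.polyval(fr,.6))
yl=np.polyval(fl,.6);yr=np.polyval(fr,.6)
col=g[170:215,380];k=np.where(col>190)[0][0];print("tip",ray(T,(380,170+k-.5),zt))
def rayY(f,p,y):
    V=np.array(f["view"]);K=np.array(f["mtx"]);d=V[:3,:3].T@np.linalg.inv(K)@np.array([p[0],p[1],1.]);c=-V[:3,:3].T@V[:3,3]
    return c+d*(y-c[1])/d[1]
im=cv2.cvtColor(S["frame"],cv2.COLOR_RGB2GRAY).astype(float)
E
cat > m2.py <<'E'
from meas import *
c0=326
for c in range(324,386,12): print(c,im[195:245,c].astype(int).tolist())
E
python3 m2.py
```

```text
yaw deg [  1.2019 -14.4978] y edges at x=.6 -0.10346385505587499 -0.1304880249933443
tip [ 0.6518 -0.1153  0.33  ]
324 [46, 48, 51, 47, 48, 49, 47, 48, 46, 55, 76, 88, 89, 89, 77, 56, 45, 44, 40, 29, 20, 14, 16, 34, 66, 91, 123, 173, 194, 154, 137, 146, 148, 146, 144, 143, 171, 221, 235, 233, 231, 228, 223, 218, 215, 207, 186, 169, 155, 154]
336 [78, 78, 76, 78, 78, 80, 81, 83, 85, 90, 91, 91, 90, 91, 90, 88, 128, 214, 244, 244, 243, 242, 243, 243, 245, 245, 234, 176, 151, 149, 147, 144, 144, 136, 111, 85, 81, 82, 82, 81, 81, 81, 81, 89, 124, 174, 205, 218, 223, 225]
348 [87, 85, 84, 84, 84, 86, 90, 92, 94, 94, 92, 92, 91, 91, 156, 241, 246, 243, 242, 242, 243, 244, 245, 242, 207, 160, 148, 146, 145, 144, 146, 139, 107, 123, 149, 141, 101, 83, 85, 85, 85, 82, 78, 84, 84, 83, 83, 84, 87, 86]
360 [93, 94, 93, 93, 91, 92, 91, 91, 91, 91, 90, 116, 196, 242, 245, 243, 242, 242, 243, 244, 244, 229, 172, 147, 146, 144, 144, 145, 135, 101, 83, 101, 143, 162, 153, 115, 91, 87, 87, 85, 84, 82, 85, 87, 87, 86, 86, 85, 85, 87]
372 [34, 33, 34, 35, 36, 34, 35, 33, 35, 132, 240, 246, 243, 242, 242, 243, 243, 244, 241, 190, 150, 145, 144, 144, 144, 146, 136, 99, 84, 82, 81, 81, 81, 82, 82, 83, 84, 85, 85, 84, 85, 85, 85, 86, 79, 58, 43, 36, 33, 32]
384 [201, 159, 122, 104, 99, 88, 60, 44, 43, 44, 44, 43, 43, 44, 44, 46, 44, 44, 42, 45, 47, 59, 77, 83, 83, 84, 85, 83, 83, 83, 83, 84, 83, 84, 84, 83, 81, 82, 82, 82, 83, 84, 81, 72, 48, 33, 32, 32, 33, 33]
```

```bash
cat > m3.py <<'E'
from meas import *
def cross(v,th,up,start=0):
    for i in range(start,len(v)-1):
        if (up and v[i]<th<=v[i+1]) or (not up and v[i]>=th>v[i+1]): return i+(th-v[i])/(v[i+1]-v[i])
E3=[[],[],[]]
for c in range(334,376):
    v=im[195:245,c];a=cross(v,165,True)
    if a is None: continue
    b=cross(v,195,False,int(a)+1);
    if b is None: continue
    e=cross(v,115,False,int(b)+1)
    E3[0].append(rayY(S,(c,195+a),yl));E3[1].append(rayY(S,(c,195+b),yl-.03))
    if e is not None:E3[2].append(rayY(S,(c,195+e),yl-.03))
for n,w in zip(("topfar","topnear","botnear"),E3):
    w=np.array(w);f=np.polyfit(w[:,0],w[:,2],1);r=w[:,2]-np.polyval(f,w[:,0]);w=w[abs(r)<2.5*np.median(abs(r))+1e-4];f=np.polyfit(w[:,0],w[:,2],1)
    print(n,"pitch deg",np.degrees(np.arctan(f[0])),"z at x=.5,.6:",np.polyval(f,[.5,.6]),w[:,0].min(),w[:,0].max())
E
python3 m3.py
```

```text
yaw deg [ -0.4868 -22.4105] y edges at x=.6 -0.10318826458230092 -0.12888932640037554
tip [ 0.6518 -0.1153  0.33  ]
topfar pitch deg -0.1382169278638898 z at x=.5,.6: [0.3314 0.3311] 0.5634455397774891 0.6507970362754298
topnear pitch deg 0.33456416035753445 z at x=.5,.6: [0.3292 0.3298] 0.5497386164901503 0.6395194573461188
botnear pitch deg 0.5801660249065651 z at x=.5,.6: [0.3095 0.3105] 0.5506405181848626 0.6414425336259357
```

The lamp is level within about 0.5°. Its centre line is 19–20 mm above the TCP, and its tip is 151.5 mm ahead of it, so the light is 79 mm ahead. Now the final pose.

```bash
python3 - <<'E'
from bench import env,kinematics as k,monitor,eyes
from h import *
z=np.r_[ys,0];q=quat([0,0,-1],-np.cross(z,[0,0,-1.]))
P=MID-.079*ys
env.reach(np.r_[P,.28],q);env.movel(np.r_[P,.1885],velocity=.08);env.hold(.6)
s=monitor.sense();print(s["clock"],s["position"],np.r_[P,.1885],s["finger_gap"],R.from_quat(s["ee_rot"]).as_matrix()[:,0])
for n in("top","side"):
    f=eyes.grab_frame(n); cv2.imwrite(f"pics/{n}6.png",f["frame"][:,:,::-1])
t=cv2.imread("pics/top6.png")[160:300,150:320];s=cv2.imread("pics/side6.png")[120:280,230:370]
im=np.zeros((446,790,3),np.uint8);im[:325,:395]=cv2.resize(t,(395,325),interpolation=cv2.INTER_CUBIC);im[:446,400:790]=cv2.resize(s,(390,446),interpolation=cv2.INTER_CUBIC);cv2.imwrite("pics/g6.png",im)
E
```

```text
31.0 [0.59068057 0.1488513  0.1884777 ] [0.59067776 0.14884746 0.1885    ] 0.328804627245035 [-4.02858844e-05  1.82968666e-05 -9.99999999e-01]
```

View pics/g6.png

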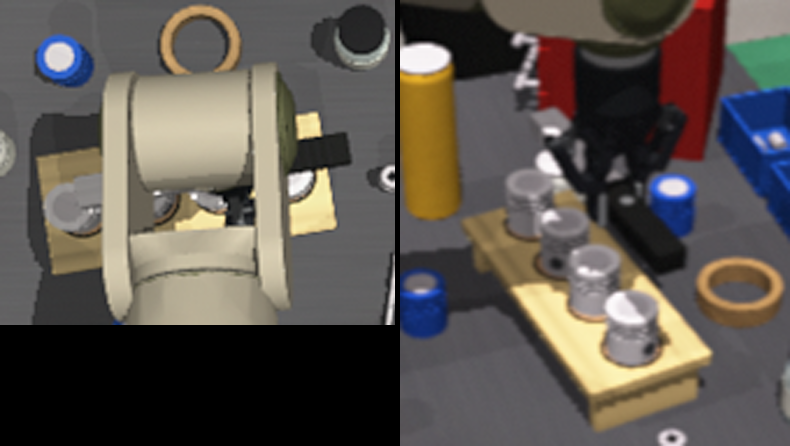

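View pics/side6.png

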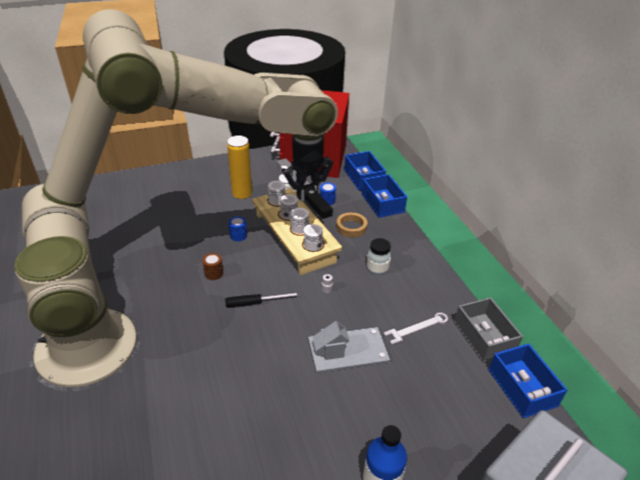

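```bash
python3 - <<'E'
from bench import eyes,job,monitor
from h import *
T=eyes.grab_frame("top")
b=ray(T,(300.6,224.2),.2195);w=b[:2]-MID
print("butt",b,"along",w@ys,"across",w@xs,"expected along",-.187)
job.hand_in();print(monitor.sense()["clock"])
E
```

```text
butt [0.60137726 0.04436163 0.2195    ] along -0.183926207002693 across -0.004718048983468254 expected along -0.187
the job is handed in; nothing more can be done
the job is handed in; nothing more can be done
```

The job is handed in: the four pistons stand in a row on the shelf and the arm is still holding the lamp over them. The robot clock read 31 s at the last check before the hand-in.

**Pistons:** I placed the two loose pistons on mark1 and mark3 and let go. All four looked upright in the last pictures. The measured offsets from the mark centres were about 3 mm (mark1) and 2 mm (mark3). The two pistons that were already there measured about 4 mm and 1 mm off, so I did not re-place mine.

**Lamp:**
- **Drawing it out:** the lamp stuck in the holder after the first few millimetres. I eased off the sideways load and it slid out.
- **Level:** I checked it away from the row, where both cameras could see the head. It was level within about 0.5°, with the strip facing down.
- **Final pose:** I set the centre line about 96 mm and the strip face about 84 mm above the crowns, with the middle of the strip over the middle of the row.

**Last checks:**
- **Head not seen:** the wrist hid the lamp's head in the final views, so the final pose rests on the earlier check and the arm's own position reading.
- **Small disagreement:** a rough hand-picked reading of the lamp's butt end put it about 3 mm off along the row and 5 mm off across it. I did not act on that before handing in.
- **Other items:** I saw no other item moved or tipped, but I only checked this by eye in the pictures.

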